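# Hold the inspection flap of a sample chamber at its index mark

## Robot

A 6-joint arm with a two-finger parallel gripper is mounted at the origin on the work surface; the furniture and walls round the work are solid. World frame = base frame: x ahead of the robot, y to its left, z up, the work surface at z = 0. Lengths are in m, angles in rad, forces in N, time in s.
With the tool pointing down it reaches from about 0.3 to 0.775 m from the base axis. Payload 14.6 kg.
Tool frame: the origin (TCP) lies midway between the tips of the shut fingers; the grasp point (between the pads) lies 19 mm behind it; z points along the fingers, y is the line along which they close (so a half turn about z gives the same grasp; the last joint's range is limited). The gripper opens to 94 mm and grips with 3 to 60 N. Pads are 16 mm wide; open, the fingers measure 119 mm over their backs; the gripper's body (75 mm by 177 mm) begins 78 mm behind the grasp point.
Start: joints at [1.167, 0.3, 1.521, -0, 1.321, -0.067], TCP at [0.182, 0.519, 0.205] pointing down, gripper open.
Joint ranges: [-3.03, 3.03], [-0.79, 2.21], [0.23, 2.52], [-1.04, 4.18], [0, 3.07], [-2.55, 2.55]. Speed limits (rad/s): [2.22, 2.22, 2.57, 3.14, 3.14, 3.14].

## Interface

Orientations are given as a 3x3 rotation matrix whose columns are the frame's x, y, z axes.
In Python, from bench import monitor, viewer, ctrl gives the robot as it stands.
- The arm moves only by the shell command python3 -m pendant 'ROWS' [FORCE]. ROWS is JSON, a list of rows, each a list of 7 numbers: the opening, from 0 (shut) to 1 (fully open), then the shift along the tool's x, y, z in m, then the turn, a rotation vector about the tool's x, y, z in rad. In form: [[gripper, x, y, z, rx, ry, rz], ...]. A call has exactly 10 rows; each row is the pose to reach, as a shift and turn from the pose commanded when the call began, along the tool's axes at that moment; what a row does not reach only later rows make up. A row lasts 1/12 s, in which the tool goes at most 41.7 mm and 7.16 degrees, less where a joint would pass 70% of its speed; a pose out of reach is approached as far as the arm can. A call with a gripper value outside its range is refused whole. The fingers move at their own pace and stop on an object; FORCE is the grip in N (left out, the last holds). Time passes only in rows, so rows that repeat a pose let the fingers close, or fill a call up. It gives the time, the measured TCP pose, the force, the opening and the grip force at its end, in the units of the state.
- monitor.state(): the state, without advancing time (a new reading comes with each control period).
- viewer.camera(name): name is "scene" or "side" or "wrist"; returns the picture (480x640x3 uint8, red, green, blue); there is no depth.
- viewer.get_calibration(name): a dict with "camera_matrix" (3x3 intrinsics, pixels), "extrinsics" (4x4, takes a point from world to camera coordinates). Camera axes: x right, y up, looking along -z (the intrinsics and any distortion apply to the point x, -y, -z); pixel columns grow to the right and rows downward; lengths in m; the calibration is good to about 2 mm. A picture is of the moment at which its call begins: read the wrist's pose just before it. get_calibration takes no time and is no camera call; for the wrist camera it gives the pose at the moment of the call.
- ctrl.sign_off(): hands the job in; it is judged then, once.
The state is a dict: "time_s": time; "qpos": joint angles; "dq": joint speeds; "joint_efforts": joint torques, N m; "tcp_pos": TCP position; "orientation": TCP orientation; "contact_force": force on the tool from outside, world axes, zero at the start; "moment": the same for the moment, N m; "width": finger opening in m; "gripper_force": force on a finger pad.
Only numpy, scipy, OpenCV 4.12 (cv2) and the standard library are available. Lean on these libraries where they do the work, as an engineer would, in place of code of your own. Each camera call takes 0.05 s, during which the arm holds its last target. There are 200 camera calls.

## Task

The lid of the white sample chamber is kept shut by a slide bolt: draw the bolt right back, then lift the hinged inspection flap by its bow handle until its pointer pin stands level with the index clamp on the quadrant, so that a colleague can look at the vials inside. Finish while still holding the flap still there (it falls shut if let go), and do not shift the index clamp or knock about the vials and the things standing round the chamber.

Things in the scene. Friction and masses are not known exactly. Their poses are not given: they have to be found in the camera images.
- chamber: White sheet-metal chamber fixed on the table, pose varies. Origin: on the table under its middle; own x points away from the robot to the hinge side, y left to the quadrant, z up. It covers own x -82..82, y -135..125 mm, 100 mm high. At y below -43 mm a closed deck carries the bolt. The upright quadrant (4 mm thick, 10-degree ticks, top 235 mm up) stands at own y = 121 mm.
- flap (a joint): Angle of the inspection flap, rad: 0 shut (level), grows as the near edge is lifted, limit 1.45. Aluminium frame with clear window, 150 mm square, 8 mm thick, own y -40..110 mm; hinged along its far edge on an axis along the chamber's y, 108 mm above the table, at chamber x = 76 mm. About 0.25 to 0.5 kg; it falls shut when let go.
- flap_hinge (a point): Point on the flap's hinge axis, at the same y as the middle of the handle.
- flap_handle (a point): Middle of the straight bar of the flap's steel bow handle: round, 10 mm thick, along the chamber's y, 90 mm free between its posts; its centre is 40 mm above the flap's upper face. Shut, it is 152 mm above the table, 138 mm nearer than the hinge axis and 44 mm above it; it turns with the flap about the hinge, up and away from the robot.
- flap_pointer (a point): End of the steel pointer pin (6 mm thick, 9 mm long, pointing left) on the flap's left edge, 136 mm from the hinge axis; it sweeps just outside the rim of the quadrant.
- index (a joint): Angle of the index clamp on the quadrant, rad, on the same axis and scale as joint flap: the flap stands at the mark when both read the same. Set differently every run, 0.50 to 1.0 rad. Locked by a stiff screw; do not move it.
- index_mark (a point): Tip of the steel index clamp's finger, 136 mm from the hinge axis: where the end of the pointer pin has to be. The clamp (26 x 12 mm jaws on both faces of the quadrant, black thumb screw on the left face) has a 5 mm thick finger standing 20 mm out beyond the quadrant's rim.
- bolt (a joint): Travel of the slide bolt, m: 0 shut, 0.030 fully drawn. It slides along the chamber's -y (to the right, away from the flap) and stays where it is left; moving it takes about 2 N. Its steel tongue lies 15 mm over the flap's right edge when shut and blocks the flap until drawn clear.
- bolt_knob (a point): Grip point of the bolt's upright black knob, a round post 14 mm thick: this point is 139 mm above the table, the post's top 156 mm, the top of the bolt's slide 120 mm, the deck under it 100 mm. Slide and guides are 18 mm wide along the chamber's x.
- vial_a: Small glass vial with black cap, 21 mm wide, 50 mm high, standing inside the chamber on its floor; origin at its underside. Bystander.
- vial_b: Second such vial inside the chamber. Bystander.
- dropper: White dropper bottle, 29 mm wide, 64 mm high, standing on the table to the right of the chamber; origin at its underside. Bystander.
- strips: Small flat carton, 35 x 85 x 22 mm, on the table to the right of the chamber. Bystander.
- carton: Small upright carton, 45 x 75 x 60 mm, on the table to the left of the chamber. Bystander.
- bottle: White sample bottle without cap, 37 mm wide, 74 mm high, on the table to the left of the chamber. Bystander.

How it is judged:
By the outcome, as a careful person would: the job done as asked, in the order asked, and still so for the second after the job is handed in, while the arm keeps its last pose, push and grip.
It also fails if it takes over 40 s, if anything falls off the work surface, if the arm or the gripper's body presses on something with over 40 N, if the wrist force passes 120 N, or if a joint passes its speed limit or range.

## Working session

There is one attempt and no reset: what is moved stays moved. The work goes in short steps, Python scripts to look and compute and a shell command to move; the robot and the scene stay as the last step left them, time stands still between calls to the robot, and variables do not carry over. Pictures are saved under pics/ and viewed, at most 10 in all, crops included, and the job is handed in when it is done.

```bash
mkdir -p pics
python3 - <<'E'
from bench import monitor, viewer
import cv2, numpy as np
np.set_printoptions(precision=4,suppress=True)
s=monitor.state();print(s['time_s'],s['tcp_pos'],s['orientation'],s['width'])
for n in ('scene','side'):
    im=viewer.camera(n);cv2.imwrite(f'pics/{n}0.png',im[:,:,::-1])
    c=viewer.get_calibration(n);print(n,c)
E
```

```text
0.0 [0.1817 0.5189 0.2049] [[-0.9438  0.3305 -0.0004]
 [ 0.3305  0.9438 -0.0011]
 [ 0.0001 -0.0011 -1.    ]] 0.0936874502011793
scene {'camera_matrix': array([[529.5523,   0.    , 314.8393],
       [  0.    , 529.5523, 240.261 ],
       [  0.    ,   0.    ,   1.    ]]), 'extrinsics': array([[ 0.7437, -0.6684,  0.0118, -0.3372],
       [ 0.3656,  0.4214,  0.8299, -0.2703],
       [-0.5597, -0.6129,  0.5578, -0.8811],
       [ 0.    ,  0.    ,  0.    ,  1.    ]])}
side {'camera_matrix': array([[464.0415,   0.    , 317.9073],
       [  0.    , 464.0415, 239.4702],
       [  0.    ,   0.    ,   1.    ]]), 'extrinsics': array([[-0.9997, -0.0103,  0.0234,  0.485 ],
       [ 0.0251, -0.5676,  0.8229, -0.0852],
       [ 0.0048,  0.8233,  0.5676, -1.1378],
       [ 0.    ,  0.    ,  0.    ,  1.    ]])}
```

View pics/scene0.png

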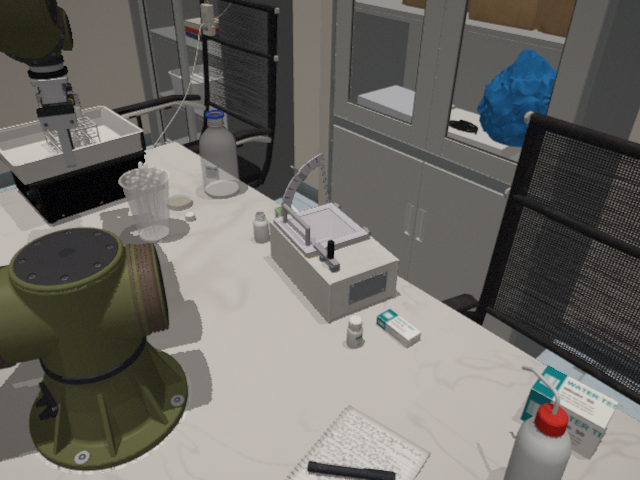

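View pics/side0.png

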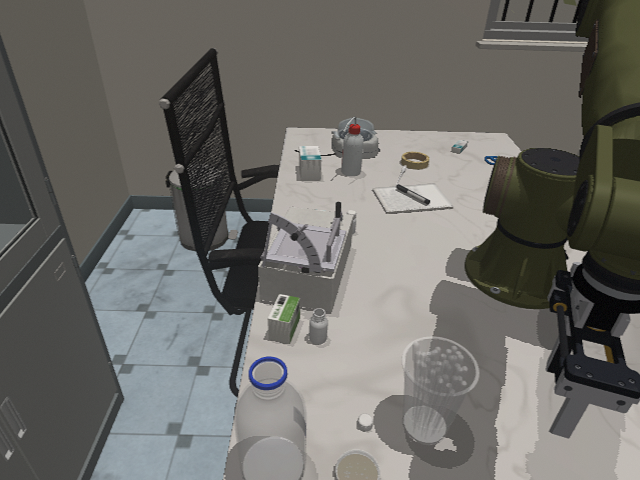

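The scene view shows the chamber around (330,250), with the knob near (331,248) and the handle near (297,225). The side view shows the quadrant near (295,240) and the knob near (338,210). I'll enlarge both.

Run:
```python
import cv2, numpy as np
a=cv2.imread('pics/scene0.png')[145:325,260:410]; b=cv2.imread('pics/side0.png')[190:320,250:370]
a=cv2.resize(a,None,fx=3.2,fy=3.2,interpolation=3)[:, :]; b=cv2.resize(b,None,fx=4.5,fy=4.5,interpolation=3)
a=cv2.resize(cv2.imread('pics/scene0.png')[150:320,260:400],(0,0),fx=3.5,fy=3.5,interpolation=3)
cv2.imwrite('pics/a.png',a);cv2.imwrite('pics/b.png',b);print(a.shape,b.shape)
```

```text
(595, 490, 3) (585, 540, 3)
```

View pics/a.png

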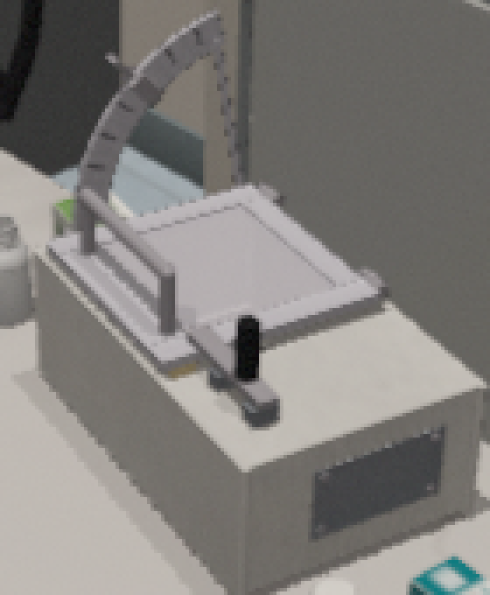

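View pics/b.png

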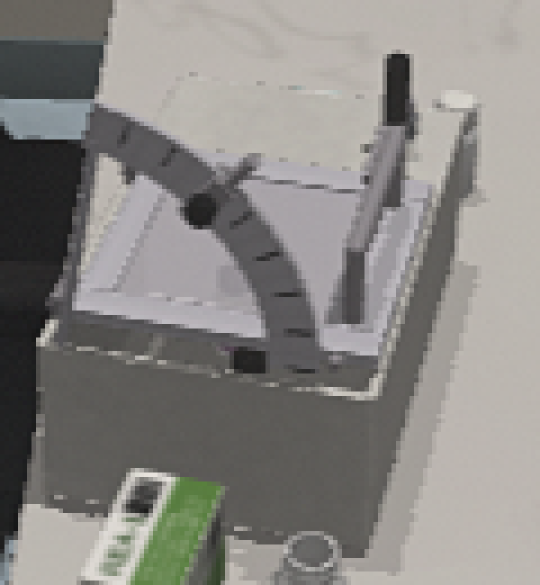

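Crop a shows the chamber's top corners at (35,255), (245,467) and (485,385), the knob top at (247,320), the bar from (85,190) to (168,270) and the finger tip at (108,57). Crop b shows top corners at (378,393) and (40,335), and the finger tip at (255,158).

```bash
cat > h.py <<'E'
import numpy as np
from bench import monitor, viewer
np.set_printoptions(precision=4,suppress=True)
def ray(cal,p):
    K=cal['camera_matrix'];E=cal['extrinsics'];R=E[:3,:3]
    d=np.linalg.solve(K,[p[0],p[1],1.]);d=R.T@(d*[1,-1,-1]);return -R.T@E[:3,3],d
def onz(cal,p,z):
    o,d=ray(cal,p);return o+d*(z-o[2])/d[2]
def proj(cal,X):
    E=cal['extrinsics'];c=E[:3,:3]@X+E[:3,3];c=c*[1,-1,-1];q=cal['camera_matrix']@c;return q[:2]/q[2]
def fit2(P,Q): # own P -> world Q
    P=np.array(P,float);Q=np.array(Q);a=P-P.mean(0);b=Q-Q.mean(0)
    t=np.arctan2((a[:,0]*b[:,1]-a[:,1]*b[:,0]).sum(),(a*b).sum());R=np.array([[np.cos(t),-np.sin(t)],[np.sin(t),np.cos(t)]])
    o=Q.mean(0)-R@P.mean(0);return t,o,(P@R.T+o-Q)
E
python3 - <<'E'
from h import *
S=viewer.get_calibration('scene');D=viewer.get_calibration('side')
A=lambda x,y:((x+.5)/3.5-.5+260,(y+.5)/3.5-.5+150)
B=lambda x,y:((x+.5)/4.5-.5+250,(y+.5)/4.5-.5+190)
obs=[(S,A(35,255),.1,(-.082,.125)),(S,A(245,467),.1,(-.082,-.135)),(S,A(485,385),.1,(.082,-.135)),
(D,B(378,393),.1,(-.082,.125)),(D,B(40,335),.1,(.082,.125)),(S,A(126,232),.154,(-.062,.035)),(D,B(374,187),.154,(-.062,.035))]
t,o,r=fit2([p[3] for p in obs],[onz(c,p,z)[:2] for c,p,z,_ in obs])
print('yaw',t,'o',o);print(r*1000)
R=np.eye(3);R[:2,:2]=[[np.cos(t),-np.sin(t)],[np.sin(t),np.cos(t)]];O=np.array([*o,0])
for c,p in((S,A(247,320)),(D,B(398,55))):
    print('knob own',R.T@(onz(c,p,.156)-O))
for c,ps in((S,[A(108,57),A(150,90)]),(D,[B(258,157),B(222,188)])):
  for p in ps:
    q,d=ray(c,p);q=R.T@(q-O);d=R.T@d;X=q+d*(.121-q[1])/d[1]
    v=X-[.076,.121,.108];print('finger',X,np.hypot(v[0],v[2]),np.arctan2(v[2],-v[0]))
E
```

```text
yaw -0.209878964955712 o [0.5075 0.0136]
[[ 3.3674  5.9823]
 [-3.9855 -5.6925]
 [ 1.8755 -4.3347]
 [-0.3209  2.1571]
 [ 1.3172  4.9242]
 [-0.0935 -1.8736]
 [-2.1602 -1.1629]]
knob own [-0.0497 -0.079   0.156 ]
knob own [-0.0487 -0.0869  0.156 ]
finger [-0.0289  0.121   0.2234] 0.1559371540196085 0.8330579797309814
finger [0.0001 0.121  0.1941] 0.11474843285848388 0.8482585513920131
finger [-0.0231  0.121   0.2175] 0.14770745564837826 0.8354955392811464
finger [-0.0071  0.121   0.1988] 0.12309545689084653 0.8298872697385506
```

```bash
python3 -m pendant '[[1,0,0,-0.04,0,0,0],[1,0,0,-0.08,0,0,0],[1,0,0,-0.12,0,0,0],[1,0,0,-0.16,0,0,-0.02],[1,-0.0275,-0.029,-0.17,0,0,-0.04],[1,-0.055,-0.058,-0.17,0,0,-0.06],[1,-0.083,-0.087,-0.17,0,0,-0.08],[1,-0.11,-0.116,-0.17,0,0,-0.1],[1,-0.138,-0.145,-0.17,0,0,-0.12],[1,-0.165,-0.174,-0.17,0,0,-0.127]]' 20
python3 -m pendant '[[1,-0.022,-0.03,0,0,0,0],[1,-0.044,-0.06,0,0,0,0],[1,-0.066,-0.09,0,0,0,0],[1,-0.088,-0.12,0,0,0,0],[1,-0.11,-0.15,0,0,0,0],[1,-0.132,-0.18,0,0,0,0],[1,-0.154,-0.21,0,0,0,0],[1,-0.176,-0.24,0,0,0,0],[1,-0.198,-0.27,0,0,0,0],[1,-0.22,-0.302,0,0,0,0]]'
python3 - <<'E'
from h import *
import cv2
s=monitor.state();print(s['tcp_pos'],s['qpos'])
c=viewer.get_calibration('wrist');im=viewer.camera('wrist');cv2.imwrite('pics/w1.png',im[:,:,::-1]);print(c)
E
```

```text
time_s: 0.93
tcp_pos: [0.2801, 0.2985, 0.3752]
orientation: [[-0.978, 0.207, -0.0], [0.207, 0.978, -0.0], [0.0, -0.0, -1.0]]
contact_force: [0.7, 0.7, 0.2]
width: 0.0941
gripper_force: 0.0
time_s: 1.77
tcp_pos: [0.4325, -0.0427, 0.3753]
orientation: [[-0.978, 0.208, -0.0], [0.208, 0.978, 0.0], [0.0, 0.0, -1.0]]
contact_force: [0.4, 0.9, -0.0]
width: 0.0939
gripper_force: 0.0
[ 0.4325 -0.0427  0.3753] [-0.1828 -0.0384  1.5161  0.0001  1.664  -1.5437]
{'camera_matrix': array([[373.5702,   0.    , 312.174 ],
       [  0.    , 373.5702, 236.2283],
       [  0.    ,   0.    ,   1.    ]]), 'extrinsics': array([[ 0.2088,  0.978 ,  0.001 , -0.0485],
       [-0.9518,  0.2035, -0.2295,  0.4828],
       [-0.2246,  0.047 ,  0.9733, -0.4555],
       [ 0.    ,  0.    ,  0.    ,  1.    ]])}
```

View pics/w1.png

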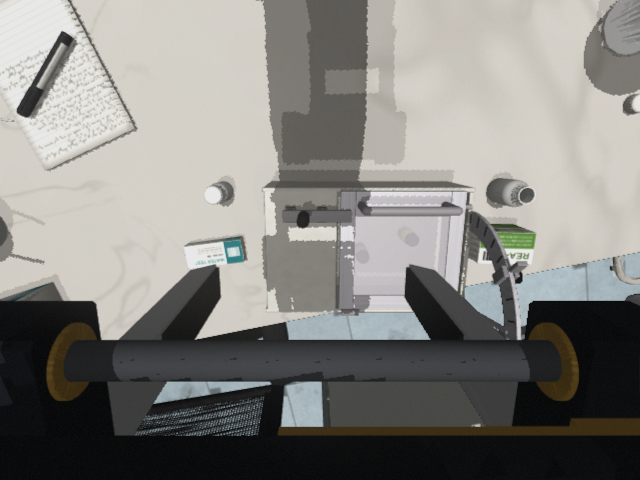

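The wrist view shows the chamber at (264–473, 186–314), the knob top at about (302,222), the handle bar from (362,209) to (462,211) and the clamp at about (516,270). I'll refine it with contours.

Run:
```python
from h import *
import cv2
im=cv2.imread('pics/w1.png')
c=im[170:330,250:550];cv2.imwrite('pics/w1c.png',cv2.resize(c,None,fx=2.6,fy=2.6,interpolation=3))
m=(im.max(2)<45).astype(np.uint8)[200:240,285:325]
n,l,s,ce=cv2.connectedComponentsWithStats(m)
for i in range(1,n):
    if s[i,4]>15: print(s[i],ce[i]+[285,200])
```

```text
[ 12  11  12  16 155] [302.7484 218.7032]
```

View pics/w1c.png

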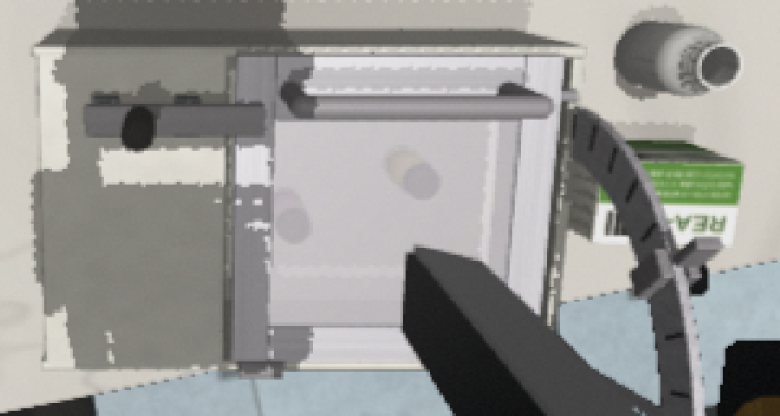

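Run:
```python
from h import *
W=viewer.get_calibration('wrist');S=viewer.get_calibration('scene');D=viewer.get_calibration('side')
C=lambda x,y:((x+.5)/2.6-.5+250,(y+.5)/2.6-.5+170)
obs=[(W,C(36,48),.1,(-.082,-.135)),(W,C(582,48),.1,(-.082,.125)),(W,C(44,367),.1,(.082,-.135)),(W,C(295,104),.152,(-.062,-.015)),(W,C(545,106),.152,(-.062,.085))]
t,o,r=fit2([p[3] for p in obs],[onz(c,p,z)[:2] for c,p,z,_ in obs])
print('yaw',t,'o',o);print(r*1000)
k=onz(W,(302,220.5),.156);h=onz(W,C(420,105),.152);print('knob',k,'handle',h)
R=np.eye(3);R[:2,:2]=[[np.cos(t),-np.sin(t)],[np.sin(t),np.cos(t)]];O=np.array([*o,0])
A=lambda x,y:((x+.5)/3.5-.5+260,(y+.5)/3.5-.5+150)
B=lambda x,y:((x+.5)/4.5-.5+250,(y+.5)/4.5-.5+190)
print(R.T@(k-O),R.T@(h-O))
for c,p in((S,A(247,320)),(D,B(398,55))): print('knob',onz(c,p,.156))
for c,p in((S,A(126,232)),(D,B(374,187))): print('handle',onz(c,p,.155))
for c,ps in((S,[A(108,57),A(150,90)]),(D,[B(258,157),B(222,188)])):
  for p in ps:
    q,d=ray(c,p);q=R.T@(q-O);d=R.T@d;X=q+d*(.121-q[1])/d[1]
    v=X-[.076,.121,.108];print('finger',X,np.hypot(v[0],v[2]),np.arctan2(v[2],-v[0]))
T=monitor.state();Rt=np.array(T['orientation']);print('to knob(tool)',Rt.T@(np.array([*k[:2],.126])-T['tcp_pos']))
```

```text
yaw -0.21413221252613512 o [0.5089 0.0109]
[[-2.0989 -2.3583]
 [-0.6217  3.4338]
 [ 1.9825 -2.6301]
 [ 1.2046  2.8479]
 [-0.4666 -1.2933]]
knob [ 0.4408 -0.0606  0.156 ] handle [0.4553 0.0575 0.152 ]
[-0.0513 -0.0844  0.156 ] [-0.0622  0.0342  0.152 ]
knob [ 0.4424 -0.0534  0.156 ]
knob [ 0.4418 -0.0613  0.156 ]
handle [0.4532 0.0613 0.155 ]
handle [0.4564 0.0634 0.155 ]
finger [-0.0324  0.121   0.2246] 0.15922281367720736 0.8216075442399556
finger [-0.0036  0.121   0.1954] 0.11820766122581787 0.8323387250808671
finger [-0.025   0.121   0.2161] 0.1479072705566551 0.8193440291974368
finger [-0.0089  0.121   0.1973] 0.12319204215988047 0.8103330211896721
to knob(tool) [-0.0097 -0.0112  0.2483]
```

```bash
python3 -m pendant '[[0.55,-0.0095,-0.011,0.03,0,0,0],[0.55,-0.0095,-0.011,0.06,0,0,0],[0.55,-0.0095,-0.011,0.09,0,0,0],[0.55,-0.0095,-0.011,0.12,0,0,0],[0.55,-0.0095,-0.011,0.15,0,0,0],[0.55,-0.0095,-0.011,0.18,0,0,0],[0.55,-0.0095,-0.011,0.205,0,0,0],[0.55,-0.0095,-0.011,0.225,0,0,0],[0.55,-0.0095,-0.011,0.24,0,0,0],[0.55,-0.0095,-0.011,0.248,0,0,0]]' 20 && python3 -m pendant '[[0.1,0,0,0,0,0,0],[0.1,0,0,0,0,0,0],[0.1,0,0,0,0,0,0],[0.1,0,0,0,0,0,0],[0.05,0,0,0,0,0,0],[0,0,0,0,0,0,0],[0,0,0,0,0,0,0],[0,0,0,0,0,0,0],[0,0,0,0,0,0,0],[0,0,0,0,0,0,0]]' 20
```

```text
time_s: 2.65
tcp_pos: [0.4384, -0.0534, 0.1255]
orientation: [[-0.978, 0.208, -0.003], [0.208, 0.978, 0.001], [0.003, -0.0, -1.0]]
contact_force: [0.6, 0.4, 0.4]
width: 0.0516
gripper_force: 0.0
time_s: 3.48
tcp_pos: [0.4395, -0.0537, 0.1279]
orientation: [[-0.978, 0.208, 0.001], [0.208, 0.978, -0.0], [-0.001, -0.0, -1.0]]
contact_force: [-1.0, -0.8, 6.3]
width: 0.0137
gripper_force: 20.0
```

```bash
python3 -m pendant '[[0,0,0,-0.002,0,0,0],[0,0,-0.004,-0.002,0,0,0],[0,0,-0.009,-0.002,0,0,0],[0,0,-0.014,-0.002,0,0,0],[0,0,-0.019,-0.002,0,0,0],[0,0,-0.024,-0.002,0,0,0],[0,0,-0.028,-0.002,0,0,0],[0,0,-0.031,-0.002,0,0,0],[0,0,-0.031,-0.002,0,0,0],[0,0,-0.031,-0.002,0,0,0]]' 20
```

```text
time_s: 4.32
tcp_pos: [0.4326, -0.0825, 0.1286]
orientation: [[-0.978, 0.209, -0.001], [0.209, 0.978, 0.003], [0.001, 0.003, -1.0]]
contact_force: [7.8, 11.9, -13.9]
width: 0.0131
gripper_force: 20.0
```

The bolt moved 29.6 mm and came up against its stop. Next I release it, rise, and turn.

```bash
python3 -m pendant '[[0.5,0,0.001,0,0,0,0],[0.5,0,0.001,0,0,0,0],[0.5,0,0.001,0,0,0,0],[0.5,0,0.001,0,0,0,0],[0.5,0,0.001,-0.03,0,0,0],[0.5,0,0.001,-0.07,0,0,0.1],[0.5,0,0.001,-0.105,0,0,0.22],[0.5,0,0.001,-0.12,0,0,0.34],[0.5,0,0.001,-0.13,0,0,0.46],[0.5,0,0.001,-0.13,0,0,0.58]]' 20
python3 -m pendant '[[0.5,0,0,0,0,0,0.12],[0.5,0,0,0,0,0,0.24],[0.5,0,0,0,0,0,0.36],[0.5,0,0,0,0,0,0.48],[0.5,0,0,0,0,0,0.6],[0.5,0,0,0,0,0,0.72],[0.5,0,0,0,0,0,0.84],[0.5,0,0,0,0,0,0.96],[0.5,0,0,0,0,0,0.99],[0.5,0,0,0,0,0,0.99]]'
python3 - <<'E'
from h import *
import cv2
s=monitor.state();R=np.array(s['orientation']);print(R, s['qpos'])
print('to pre',R.T@(np.array([.4247,.0656,.2266])-s['tcp_pos']))
c=viewer.get_calibration('wrist');im=viewer.camera('wrist');cv2.imwrite('pics/w2.png',im[:,:,::-1]);
print(c['extrinsics'])
E
```

```text
time_s: 5.15
tcp_pos: [0.4336, -0.0833, 0.262]
orientation: [[-0.7, 0.714, 0.004], [0.714, 0.7, -0.001], [-0.004, 0.002, -1.0]]
contact_force: [1.2, -0.0, 0.8]
width: 0.0471
gripper_force: 0.0
time_s: 5.98
tcp_pos: [0.433, -0.0831, 0.2596]
orientation: [[0.209, 0.978, 0.0], [0.978, -0.209, -0.0], [-0.0, 0.0, -1.0]]
contact_force: [0.6, -0.5, -1.4]
width: 0.0468
gripper_force: 0.0
[[ 0.2092  0.9779  0.0003]
 [ 0.9779 -0.2092 -0.0002]
 [-0.0001  0.0003 -1.    ]] [-0.2727  0.0115  1.7271 -0.0001  1.4026 -0.0619]
to pre [ 0.1437 -0.0392  0.033 ]
[[ 0.9778 -0.2097  0.0005 -0.4404]
 [ 0.2042  0.9519 -0.2286  0.0271]
 [ 0.0475  0.2236  0.9735 -0.4438]
 [ 0.      0.      0.      1.    ]]
```

View pics/w2.png

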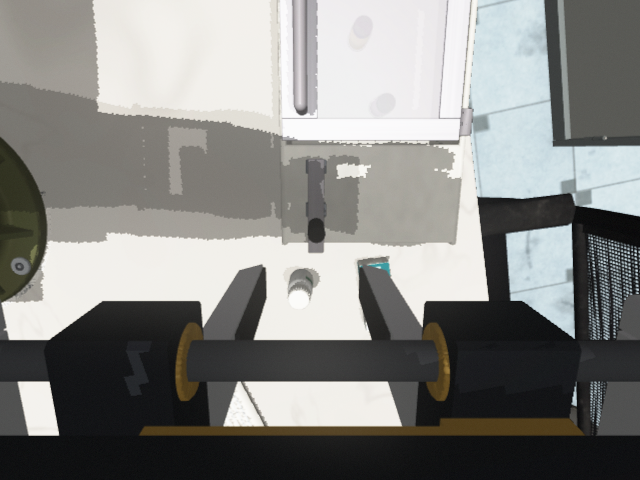

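The bolt tongue now ends at row 158, clear of the flap edge at row 143. The bar's axis is at column ~301. I'll refine the bar's x from this view.

Run:
```python
from h import *
import cv2
W=viewer.get_calibration('wrist');im=cv2.cvtColor(cv2.imread('pics/w2.png'),6)
for r in (20,50,80): print(r,im[r,288:314])
ux=np.array([.978,-.209]);
for p in((300.5,20),(300.8,50),(301,80)): X=onz(W,p,.152);print(X,X[:2]@ux, np.array([.4555,.059])@ux)
```

```text
20 [239 240 239 231 187 144 164 179 188 198 208 214 204 192 182 169 151 128
 120 155 174 172 173 173 173 174]
50 [243 242 242 241 226 156 160 176 188 197 207 215 210 194 183 173 158 136
 126 161 178 177 175 177 177 178]
80 [245 243 243 242 230 173 156 175 185 197 209 219 219 200 187 176 162 141
 123 149 181 179 180 183 182 182]
[0.4562 0.0676 0.152 ] 0.4320215491597061 0.43314800000000003
[0.4523 0.0489 0.152 ] 0.4321329081396153 0.43314800000000003
[0.4482 0.0296 0.152 ] 0.4321763650163134 0.43314800000000003
```

```bash
python3 -m pendant '[[0.4,0.016,-0.005,0,-0.04,0,0],[0.4,0.034,-0.01,0,-0.08,0,0],[0.4,0.052,-0.015,0.003,-0.13,0,0],[0.4,0.07,-0.02,0.008,-0.18,0,0],[0.4,0.088,-0.025,0.013,-0.23,0,0],[0.4,0.106,-0.03,0.018,-0.28,0,0],[0.4,0.122,-0.035,0.023,-0.33,0,0],[0.4,0.135,-0.038,0.028,-0.37,0,0],[0.4,0.144,-0.04,0.033,-0.4,0,0],[0.4,0.144,-0.04,0.033,-0.4,0,0]]' 30
python3 - <<'E'
from h import *
s=monitor.state();R=np.array(s['orientation']);ux=np.array([.978,-.209,0])
b=np.array([.4545,.0592,.152])
print(s['qpos'],R.T@(b+.019*R[:,2]-s['tcp_pos']))
E
```

```text
time_s: 6.87
tcp_pos: [0.4228, 0.0674, 0.2256]
orientation: [[0.204, 0.902, 0.381], [0.979, -0.187, -0.08], [-0.001, 0.39, -0.921]]
contact_force: [-0.2, 0.4, 0.2]
width: 0.0375
gripper_force: 0.0
[ 0.1614 -0.2131  2.0591 -0.1767  0.9273  0.4465] [-0.0015  0.0014  0.0995]
```

```bash
python3 -m pendant '[[0.4,-0.001,0.001,0.02,0,0,0],[0.4,-0.001,0.001,0.04,0,0,0],[0.4,-0.001,0.001,0.06,0,0,0],[0.4,-0.001,0.001,0.08,0,0,0],[0.4,-0.001,0.001,0.093,0,0,0],[0.4,-0.001,0.001,0.099,0,0,0],[0.1,-0.001,0.001,0.099,0,0,0],[0,-0.001,0.001,0.099,0,0,0],[0,-0.001,0.001,0.099,0,0,0],[0,-0.001,0.001,0.099,0,0,0]]' 30
python3 - <<'E'
from h import *
s=monitor.state();R=np.array(s['orientation']);print(s['width'],R)
# lift plan in tool axes: bar about hinge
p=np.array(s['tcp_pos']);g=p-.019*R[:,2];ux=np.array([.978,-.209,0]);uz=np.array([0,0,1.])
print('grasp',g,g@ux)
for th in np.linspace(0,.82,11)[1:]:
    a=np.array([-.138,.044]);r=np.array([-.138*np.cos(th)+.044*np.sin(th),.138*np.sin(th)+.044*np.cos(th)])-a
    n=R@[1,0,0]; 
    from scipy.spatial.transform import Rotation as Ro
    z2=Ro.from_rotvec(th*np.array([R[0,0],R[1,0],R[2,0]])).apply(R[:,2])
    T=g+r[0]*ux+r[1]*uz+.019*z2
    print(round(th,3),R.T@(T-p))
E
```

```text
time_s: 7.7
tcp_pos: [0.4624, 0.0571, 0.1366]
orientation: [[0.207, 0.901, 0.382], [0.978, -0.191, -0.081], [0.0, 0.391, -0.921]]
contact_force: [-0.1, 0.8, 0.2]
width: 0.0139
gripper_force: 0.0
0.01389452866066751 [[ 0.2073  0.9005  0.3822]
 [ 0.9783 -0.1909 -0.0807]
 [ 0.0003  0.3906 -0.9205]]
grasp [0.4552 0.0586 0.1541] 0.4328933579866312
0.082 [-0.      0.0065 -0.0087]
0.164 [-0.      0.0138 -0.0169]
0.246 [-0.      0.0217 -0.0245]
0.328 [-0.      0.0302 -0.0314]
0.41 [-0.      0.0392 -0.0375]
0.492 [-0.      0.0487 -0.0429]
0.574 [-0.0001  0.0586 -0.0476]
0.656 [-0.0001  0.0688 -0.0513]
0.738 [-0.0001  0.0793 -0.0543]
0.82 [-0.0001  0.09   -0.0563]
```

```bash
python3 -m pendant '[[0,0,0,0,0,0,0],[0,0,0,0,0,0,0],[0,0,0,0,0,0,0],[0,0,0,0,0,0,0],[0,0,0,0,0,0,0],[0,0.0,0.0031,-0.0044,0.041,0,0],[0,0,0.0065,-0.0087,0.082,0,0],[0,0,0.0101,-0.0129,0.123,0,0],[0,0,0.0138,-0.0169,0.164,0,0],[0,0,0.0138,-0.0169,0.164,0,0]]' 30
```

```text
time_s: 8.53
tcp_pos: [0.4675, 0.0559, 0.1575]
orientation: [[0.208, 0.952, 0.224], [0.978, -0.202, -0.047], [0.0, 0.229, -0.973]]
contact_force: [-15.8, 4.3, 6.1]
width: 0.0092
gripper_force: 30.0
```

```bash
python3 -m pendant '[[0,0,0.002,-0.0044,0.041,0,0],[0,0,0.0055,-0.0087,0.082,0,0],[0,0,0.009,-0.0129,0.123,0,0],[0,0,0.0128,-0.0169,0.164,0,0],[0,0,0.0167,-0.0208,0.205,0,0],[0,0,0.0207,-0.0245,0.246,0,0],[0,0,0.0249,-0.028,0.287,0,0],[0,0,0.0292,-0.0314,0.328,0,0],[0,0,0.0336,-0.0345,0.369,0,0],[0,0,0.0382,-0.0375,0.41,0,0]]' 30
python3 - <<'E'
from h import *
s=monitor.state();R=np.array(s['orientation']);print(s['qpos'],s['contact_force'])
t=-.213;ux=np.array([np.cos(t),np.sin(t),0]);o=np.array([.508,.011,0])
g=np.array(s['tcp_pos'])-.019*R[:,2]
v=np.array([(g-o)@ux-.076,g[2]-.108]);print('r',np.hypot(*v),.1448,'theta',np.arctan2(v[1],-v[0])-np.arctan2(.044,.138))
E
```

```text
time_s: 9.37
tcp_pos: [0.4959, 0.0499, 0.2024]
orientation: [[0.207, 0.963, -0.171], [0.978, -0.204, 0.036], [-0.0, -0.175, -0.985]]
contact_force: [1.3, -1.0, -4.6]
width: 0.0091
gripper_force: 30.0
[0.0064 0.2917 1.5486 0.0375 1.4734 0.208 ] [ 1.328  -0.9901 -4.5768]
r 0.14630376941917023 0.1448 theta 0.5754412124589097
```

```bash
python3 -m pendant '[[0,0,0.0031,-0.0044,0.041,0,0],[0,0,0.0065,-0.0087,0.082,0,0],[0,0,0.0101,-0.0129,0.123,0,0],[0,0,0.0138,-0.0169,0.164,0,0],[0,0,0.0138,-0.0169,0.164,0,0],[0,0,0.0138,-0.0169,0.164,0,0],[0,0,0.0138,-0.0169,0.164,0,0],[0,0,0.0138,-0.0169,0.164,0,0],[0,0,0.0138,-0.0169,0.164,0,0],[0,0,0.0138,-0.0169,0.164,0,0]]' 30
python3 - <<'E'
from h import *
import cv2
s=monitor.state();R=np.array(s['orientation'])
t=-.213;ux=np.array([np.cos(t),np.sin(t),0]);o=np.array([.508,.011,0])
g=np.array(s['tcp_pos'])-.019*R[:,2]
v=np.array([(g-o)@ux-.076,g[2]-.108]);print('r',np.hypot(*v),.1448,'theta',np.arctan2(v[1],-v[0])-np.arctan2(.044,.138))
a=viewer.camera('side')[:,:,::-1];b=viewer.camera('scene')[:,:,::-1]
cv2.imwrite('pics/side3.png',a);cv2.imwrite('pics/scene3.png',b)
A=cv2.resize(a[200:280,260:330],None,fx=6,fy=6,interpolation=3);B=cv2.resize(b[145:225,270:330],None,fx=6,fy=6,interpolation=3)
cv2.imwrite('pics/c3.png',np.hstack([A[:,:],B]));print(A.shape,B.shape)
E
```

```text
time_s: 10.2
tcp_pos: [0.5118, 0.0465, 0.2164]
orientation: [[0.207, 0.923, -0.324], [0.978, -0.196, 0.069], [-0.0, -0.331, -0.944]]
contact_force: [-4.0, -0.6, 1.3]
width: 0.0093
gripper_force: 30.0
r 0.14613291179599752 0.1448 theta 0.7355687271441453
(480, 420, 3) (480, 360, 3)
```

View pics/c3.png

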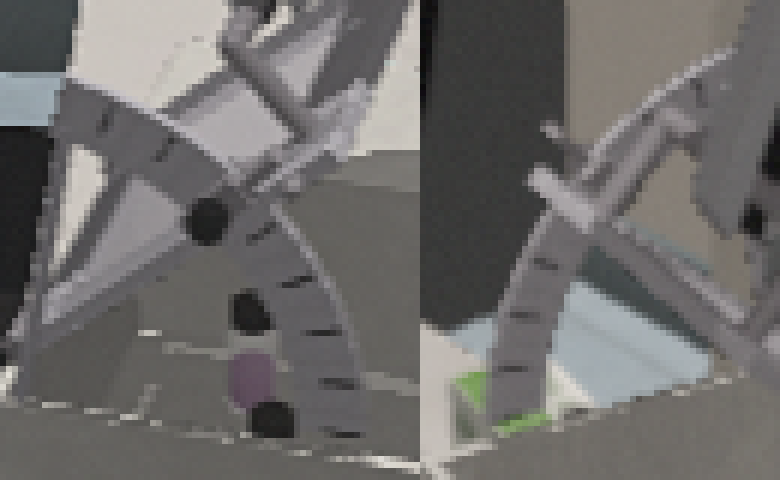

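In the side half, the finger tip is at about (270,150) and the pin end at about (290,187). In the scene half, the finger tip is at (550,130) and the pin end at (538,178). The pin is still a little below the mark.

Run:
```python
from h import *
S=viewer.get_calibration('scene');D=viewer.get_calibration('side')
t=-.213;c,s=np.cos(t),np.sin(t);R=np.array([[c,-s,0],[s,c,0],[0,0,1]]);O=np.array([.508,.011,0])
def ang(cal,p,y):
    q,d=ray(cal,p);q=R.T@(q-O);d=R.T@d;X=q+d*(y-q[1])/d[1];v=X-[.076,0,.108];return np.round([np.hypot(v[0],v[2]),np.arctan2(v[2],-v[0])],3)
a=lambda x,y:((x+.5)/6-.5+260,(y+.5)/6-.5+200)
b=lambda x,y:((x-420+.5)/6-.5+270,(y+.5)/6-.5+145)
for n,cal,f,pts in(('side',D,a,dict(finger=(268,152),finbase=(232,185),pin=(290,187),pin2=(296,186),screw=(208,222),t10=(340,433),t20=(338,384),t30=(325,332),t40=(297,283),t50=(262,233))),('scene',S,b,dict(finger=(550,130),finger2=(565,143),finbase=(590,160),pin=(538,178),t10=(505,425),t20=(512,370),t30=(522,316),t40=(545,264)))):
  for k,p in pts.items(): print(n,k,ang(cal,f(*p),.119 if k!='screw' else .135))
  for th in(.7,.735,.77,.8,.83,.86):
    X=R@np.array([.076-.136*np.cos(th),.119,.108+.136*np.sin(th)])+O;p=proj(cal,X);q=((p[0]-260+.5)*6,(p[1]-199.5)*6) if n=='side' else ((p[0]-269.5)*6+420,(p[1]-144.5)*6);print(th,np.round(q))
```

```text
side finger [0.141 0.839]
side finbase [0.122 0.832]
side pin [0.137 0.738]
side pin2 [0.139 0.732]
side screw [0.115 0.828]
side t10 [ 0.121 -0.055]
side t20 [0.12  0.121]
side t30 [0.12  0.303]
side t40 [0.118 0.479]
side t50 [0.117 0.666]
0.7 [298. 201.]
0.735 [288. 190.]
0.77 [279. 180.]
0.8 [270. 171.]
0.83 [262. 163.]
0.86 [253. 155.]
scene finger [0.158 0.829]
scene finger2 [0.149 0.829]
scene finbase [0.136 0.839]
scene pin [0.149 0.725]
scene t10 [0.127 0.009]
scene t20 [0.126 0.189]
scene t30 [0.128 0.361]
scene t40 [0.127 0.528]
0.7 [558. 202.]
0.735 [566. 192.]
0.77 [574. 181.]
0.8 [581. 172.]
0.83 [588. 163.]
0.86 [596. 154.]
```

```bash
python3 -m pendant '[[0,0,0.0008,-0.0011,0.01,0,0],[0,0,0.0015,-0.0022,0.02,0,0],[0,0,0.0031,-0.0044,0.041,0,0],[0,0,0.0047,-0.0065,0.06,0,0],[0,0,0.0059,-0.008,0.075,0,0],[0,0,0.0068,-0.009,0.085,0,0],[0,0,0.0068,-0.009,0.085,0,0],[0,0,0.0068,-0.009,0.085,0,0],[0,0,0.0068,-0.009,0.085,0,0],[0,0,0.0068,-0.009,0.085,0,0]]' 30
python3 - <<'E'
from h import *
import cv2
s=monitor.state();R=np.array(s['orientation'])
t=-.213;ux=np.array([np.cos(t),np.sin(t),0]);o=np.array([.508,.011,0])
g=np.array(s['tcp_pos'])-.019*R[:,2]
v=np.array([(g-o)@ux-.076,g[2]-.108]);print('r',np.hypot(*v),.1448,'theta',np.arctan2(v[1],-v[0])-np.arctan2(.044,.138))
a=viewer.camera('side')[:,:,::-1];b=viewer.camera('scene')[:,:,::-1]
cv2.imwrite('pics/side4.png',a);cv2.imwrite('pics/scene4.png',b)
A=cv2.resize(a[205:245,285:325],None,fx=10,fy=10,interpolation=3);B=cv2.resize(b[155:195,275:315],None,fx=10,fy=10,interpolation=3)
cv2.imwrite('pics/c4.png',np.hstack([A,B]))
E
```

```text
time_s: 11.13
tcp_pos: [0.5214, 0.0444, 0.2228]
orientation: [[0.208, 0.892, -0.402], [0.978, -0.189, 0.085], [-0.0, -0.411, -0.912]]
contact_force: [-5.2, -1.8, 4.9]
width: 0.0088
gripper_force: 30.0
r 0.1460520250171166 0.1448 theta 0.822277906879886
```

View pics/c4.png

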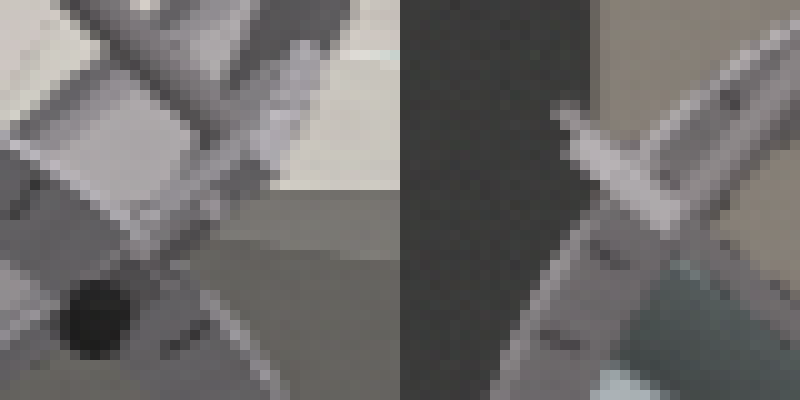

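The scene half shows the pin, with its end at about (580,153), lying across the finger just below the finger tip at (563,112). In the side half the finger hides the pin. I'll measure both with angular intensity profiles.

Run:
```python
from h import *
import cv2
t=-.213;c,s=np.cos(t),np.sin(t);R=np.array([[c,-s,0],[s,c,0],[0,0,1]]);O=np.array([.508,.011,0])
th=np.arange(.64,.96,.02);print('th  ',(th*100).astype(int))
for n,rs in(('scene',(.136,.140,.145,.150,.154)),('side',(.130,.134,.138,.142,.146))):
  cal=viewer.get_calibration(n)
  for k in '034':
    g=cv2.cvtColor(cv2.imread(f'pics/{n}{k}.png'),6).astype(np.float32)
    for r in rs:
      P=np.array([proj(cal,R@np.array([.076-r*np.cos(a),.120,.108+r*np.sin(a)])+O) for a in th],np.float32)
      print(n,k,r,cv2.remap(g,P[:,:1],P[:,1:],1).ravel().astype(int))
```

```text
th   [64 66 68 70 72 74 76 78 80 82 84 86 88 90 92 94]
scene 0 0.136 [139 132 121 128 128 102 108 108 107 102 115 146 150 154 156 155]
scene 0 0.14 [ 62  65  65  62  60  59  63  82  88  81  91 105 122 125 126 124]
scene 0 0.145 [ 54  56  55  55  55  54  55  55  66  75  91 118 122 120 122 121]
scene 0 0.15 [ 54  55  55  53  54  53  52  52  56  74  91 112 120 122 122 122]
scene 0 0.154 [ 53  53  55  54  54  53  54  54  54  97 111  88 108 119 122 122]
scene 3 0.136 [142 137 129 161 168 146 122 112 111 108 121 153 156 161 163 162]
scene 3 0.14 [ 65  69  75 152 167 153  93  85  92  86  97 112 126 133 132 131]
scene 3 0.145 [ 57  58  62 139 172 173  89  58  70  80  94 124 127 127 128 128]
scene 3 0.15 [ 59  57  59 118 153 155  87  58  60  78  97 117 127 127 127 127]
scene 3 0.154 [ 56  60  58  69  75  70  58  58  58 103 118  92 114 125 128 127]
scene 4 0.136 [144 139 127 134 132 108 113 119 167 167 164 156 157 161 164 162]
scene 4 0.14 [ 65  69  69  66  64  63  67  73 178 180 159 115 127 131 132 130]
scene 4 0.145 [ 57  57  57  58  58  57  58  82 164 177 152 126 129 127 128 128]
scene 4 0.
[... 630 characters left out ...]
134 [ 96  97  97  91  86  87  96 136  84  83 123 149 169 171 171 171]
side 3 0.138 [ 98  99  98  94  87 131 116 152  91  83 118 171 172 172 171 171]
side 3 0.142 [ 97  99  97  97  99 128 127 151 121 128 129 169 171 172 171 171]
side 3 0.146 [ 98  97  97  98  84  95  99 155 121 125 148 173 171 171 170 171]
side 4 0.13 [124 120 114 111 111 100 100 107  79  85 116 132 142 143 159 169]
side 4 0.134 [ 98  98  98  97  98  97  99  97  79  86 111 136 136 153 167 167]
side 4 0.138 [ 99  99  99  98  98  97  97 100  86  85 109 142 143 165 166 167]
side 4 0.142 [ 99  99  98  97  97  97 100 120 110 132 119 138 143 164 167 166]
side 4 0.146 [ 99  99  98  99  97 107 120 116 108 116 123 137 130 144 168 167]
```

```bash
python3 -m pendant '[[0,0,0.0002,-0.0004,0.004,0,0],[0,0,0.0006,-0.0009,0.008,0,0],[0,0,0.0006,-0.0009,0.008,0,0],[0,0,0.0006,-0.0009,0.008,0,0],[0,0,0.0006,-0.0009,0.008,0,0],[0,0,0.0006,-0.0009,0.008,0,0],[0,0,0.0006,-0.0009,0.008,0,0],[0,0,0.0006,-0.0009,0.008,0,0],[0,0,0.0006,-0.0009,0.008,0,0],[0,0,0.0006,-0.0009,0.008,0,0]]' 30
python3 - <<'E'
from h import *
import cv2
s=monitor.state();Q=np.array(s['orientation'])
t=-.213;c,sn=np.cos(t),np.sin(t);R=np.array([[c,-sn,0],[sn,c,0],[0,0,1]]);O=np.array([.508,.011,0])
g=R.T@(np.array(s['tcp_pos'])-.019*Q[:,2]-O);print('theta',np.arctan2(g[2]-.108,.076-g[0])-np.arctan2(.044,.138))
b=viewer.camera('scene')[:,:,::-1];a=viewer.camera('side')[:,:,::-1];cv2.imwrite('pics/scene5.png',b);cv2.imwrite('pics/side5.png',a)
f=lambda im,x0,y0:cv2.resize(im[y0:y0+28,x0:x0+38],None,fx=10,fy=10,interpolation=3)
o=[cv2.imread(f'pics/{n}.png') for n in('scene0','side3')]
cv2.imwrite('pics/c5.png',np.vstack([np.hstack([f(o[0],278,155),f(b,278,155)]),np.hstack([f(o[1],285,210),f(a,285,210)])]))
E
```

```text
time_s: 12.07
tcp_pos: [0.5222, 0.0443, 0.2234]
orientation: [[0.207, 0.888, -0.409], [0.978, -0.188, 0.087], [0.0, -0.419, -0.908]]
contact_force: [-4.7, -1.7, 4.6]
width: 0.0088
gripper_force: 30.0
theta 0.8300631513428178
```

View pics/c5.png

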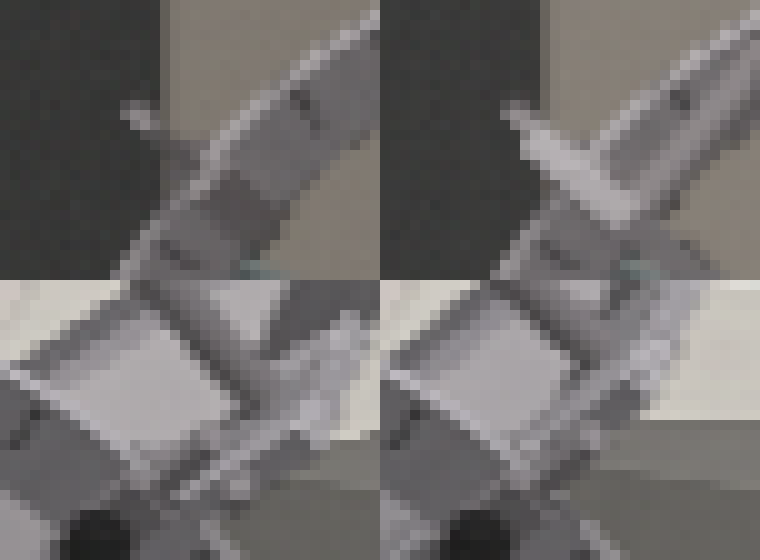

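The pin sits over the finger in the side view. The scene view suggests it is still about 0.01 rad low, so I make one last small nudge, hold, and hand in.

```bash
python3 -m pendant '[[0,0,0.0002,-0.0004,0.004,0,0],[0,0,0.0005,-0.0007,0.006,0,0],[0,0,0.0005,-0.0007,0.006,0,0],[0,0,0.0005,-0.0007,0.006,0,0],[0,0,0.0005,-0.0007,0.006,0,0],[0,0,0.0005,-0.0007,0.006,0,0],[0,0,0.0005,-0.0007,0.006,0,0],[0,0,0.0005,-0.0007,0.006,0,0],[0,0,0.0005,-0.0007,0.006,0,0],[0,0,0.0005,-0.0007,0.006,0,0]]' 30
python3 -c "
from bench import ctrl
print(ctrl.sign_off())"
```

```text
time_s: 13.0
tcp_pos: [0.523, 0.0441, 0.2238]
orientation: [[0.207, 0.886, -0.415], [0.978, -0.188, 0.088], [-0.0, -0.424, -0.906]]
contact_force: [-4.9, -2.5, 4.7]
width: 0.0087
gripper_force: 30.0
the job is handed in; nothing more can be done
None
```

I drew the bolt back to its stop and am holding the flap at about 0.835 rad, with its pin level with the index clamp to within about 0.01–0.02 rad by the camera views; the job was handed in at 13 s, and I made no separate end check that the bystanders stayed put.

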